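Touch off an embossing die block, then seat the register pin

TASK

The die block sits only roughly centred on its grey jig plate, so find it by feel with the steel register pin from the wooden stand: press the pin's shank lightly (a few newtons, held for about half a second) against the block's front face (the long face toward the robot) near its left end, then against the same face near its right end, then against the middle of the block's left side. Then stand the pin upright in the block's bore, fully home, and let go. Be gentle throughout so that the block does not shift, and leave the things round about alone.

Things in the scene. Friction and masses are not known exactly. Their poses are not given: they have to be found in the camera images.
- jig: Grey magnetic jig plate, 130 (x) x 160 (y) x 10 mm, fixed to the table; origin at the centre of its underside, z up, its -x edge is the front (toward the robot), +y is left. The die block stands on it.
- block_place (a point): Point of the plate where the centre of the die block's top should be, 50 mm above the table; axes as the plate. The rigid aluminium block (70 x, 100 y, 40 mm tall, underside 10 mm above the table) is itself NOT measured: its centre is off this point by up to 6 mm in x and in y and it is turned up to 0.07 rad, differently each time. Press it with less than 20 N.
- bore_place (a point): Where the bore's mouth would be if the block were exactly in place (+5 mm x, -10 mm y from block_place); the real one is off as the block is. The bore is the block's only hole: round, vertical, 17.5 mm wide, 1.5 mm chamfer, right through. Its axis lies 40 mm behind the block's front (-x) face and 60 mm from its left (+y) face.
- pin_head (a point): Centre of the square head of the loose steel register pin: head 24 x 24 mm across (sides along the pin's x and y), 44 mm tall, to be gripped. The pin's z points up. Below the head is a round shank, 16 mm in diameter and 36 mm long, with a 3 mm high chamfer at its foot; head centre is 58 mm above the foot and the head's top is 80 mm above the foot. 120 g.
- pin_foot (a point): Centre of the shank's flat foot, same axes as the head. At the start it stands 8 mm above the table in the stand; fully home it is 14 mm above the table, with the underside of the head resting on the block's top.
- pin: The register pin; origin at its foot as pin_foot.
- stand: Fixed wooden stand, 56 x 56 x 30 mm, origin at the centre of its underside; the pin stands loosely in its 22 mm deep central hole, 19 mm wide.
- ink_tin: Bystander: round pale ink tin, 62 mm wide, 20 mm tall, loose; origin under its centre.
- stamp: Bystander: wooden rubber stamp, foot 35 x 50 mm, 74 mm tall, loose; origin under its centre.
- eraser: Bystander: teal eraser, 19 x 44 x 11 mm, loose; origin under its centre.
Things that resemble listed ones, but are neither listed nor needed, are in the scene too. There is more than one size of the pin; the job needs the smallest.

How it is judged (in metres and radians):
On the way, in this order (a step that is already met when the one before it is completed fails the run):
1. the pin's shank is pressed lightly against the block's front face, left of its middle (contact force between pin and jig above 1 N and z of pin_foot in the frame of jig between 0.016 and 0.044 m and x of pin_foot in the frame of jig below -0.03 m and y of pin_foot in the frame of jig between 0.01 and 0.062 m), for 0.3 s.
2. then against the front face, right of its middle (contact force between pin and jig above 1 N and z of pin_foot in the frame of jig between 0.016 and 0.044 m and x of pin_foot in the frame of jig below -0.03 m and y of pin_foot in the frame of jig below -0.01 m), for 0.3 s.
3. then against the block's left side (contact force between pin and jig above 1 N and z of pin_foot in the frame of jig between 0.016 and 0.044 m and y of pin_foot in the frame of jig above 0.045 m and x of pin_foot in the frame of jig between -0.028 and 0.035 m), for 0.3 s.
At the end, for the whole second after the job is handed in: The pin stands at rest in the block's bore, upright within 0.08 rad, its head down on the block to within 2.5 mm (foot no more than 16.5 mm above the jig plate's underside) (z of pin_foot in the frame of jig below 0.0165 m and x of pin_foot in the frame of jig between -0.012 and 0.022 m and y of pin_foot in the frame of jig between -0.027 and 0.007 m and angle between pin's own z axis and vertical below 0.08 rad and linear speed of pin below 0.01 m/s); the robot touches nothing.
It fails at once if the pin is pressed against the block or the jig plate with more than 20 N (contact force between pin and jig above 20 N).
It fails at once if the fingers or the arm press on the block or jig plate with more than 20 N (contact force between any of the fingers, the arm and jig above 20 N).
It fails at once if a bystander (ink tin, stamp, eraser) is moved more than 15 mm (distance of any of ink_tin, stamp, eraser from where it was at the start of the episode above 0.015 m).
It also fails if it takes over 72 s, if anything falls off the work surface, if the arm or the gripper's body presses on something with over 40 N, if the wrist force passes 120 N, or if a joint passes its speed limit or range.

ROBOT

A 6-joint arm with a two-finger parallel gripper is mounted at the origin on a cart in front of the work surface, level with it; the furniture and walls round the work are solid. World frame = base frame: x ahead of the robot, y to its left, z up, the work surface at z = 0. Lengths are in m, angles in degrees, forces in N, time in s.
With the tool pointing down it reaches from about 0.4 to 0.825 m from the base axis. Payload 7 kg.
Tool frame: the origin (TCP) lies on the centre line of the jaws, within the pads' length; the fingertips stand 11 mm ahead of it and the grasp point (between the pads) lies 8 mm behind it; z points along the fingers, y is the line along which they close (so a half turn about z gives the same grasp; the last joint's range is limited). The gripper opens to 88 mm and grips with 3 to 60 N. Pads are 19 mm wide; open, the fingers measure 130 mm over their backs; the gripper's body (78 mm by 193 mm) begins 47 mm behind the grasp point.
Start: joints at [-48.638, 20.546, 0.682, 0, -70.136, -16.507], TCP at [0.284, -0.612, 0.238] pointing down, gripper open.
Joint ranges: [-176.03, 176.03], [-82.01, 121.73], [-58.28, 71.71], [-173.87, 95.51], [-174.79, -0.11], [-173.66, 173.66]. Speed limits (degrees/s): [136.94, 136.94, 172.46, 180, 180, 180].

INTERFACE

Orientations are given as [roll, pitch, yaw] about the fixed x, y, z axes, in that order (R = Rz(yaw) Ry(pitch) Rx(roll)).
In Python, from plant import r, capture, camera_model, job gives the robot as it stands.
- The arm moves only by the tool drive_tool, never from a script. Its argument "increments" is a list that holds one entry, the list of rows, each a list of 5 numbers: the gripper's target within -1 to 1 (fully open at 1, half-way at 0, shut at -1), then the shift along the tool's x, y, z scaled (see below), then the turn about the tool's z scaled (see below). In form: [[[gripper, tx, ty, tz, roll], ...]]. A call has 1 to 5 rows; each row is the pose to reach, as a shift and turn from the pose commanded when the call began, along the tool's axes at that moment, turning the shorter way round; what a row does not reach only later rows make up. The controller multiplies each number of a shift by 120 mm and each number of a turn by 360 degrees. A row lasts 1/8 s, in which the tool goes at most 62.5 mm and 10.7 degrees, less where a joint would pass 70% of its speed; a pose out of reach is approached as far as the arm can. A call with a number of a shift or a turn outside -1 to 1 is refused whole. A call with a gripper value outside its range is refused whole. The fingers move at their own pace and stop on an object; "squeeze" is the grip in N (left out, the last holds). Time passes only in rows, so rows that repeat a pose let the fingers close. It gives the time, the measured TCP pose, the force, the opening and the grip force at its end, in the units of the state.
- r.get_state(): the state, without advancing time (a new reading comes with each control period).
- capture(name): name is "scene" or "top" or "wrist"; returns the picture (400x640x3 uint8, red, green, blue); there is no depth.
- camera_model(name): a dict with "camera_matrix" (3x3 intrinsics, pixels), "rvec" (rotation vector, rad) and "tvec" (3), from world to camera coordinates, as OpenCV has them. Camera axes: x right, y down, z forward; pixel columns grow to the right and rows downward; lengths in m; the calibration is good to about 2 mm. The wrist camera is an equidistant fisheye: a pixel r from the principal point sees the ray r / f radians off the axis. A picture is of the moment at which its call begins: read the wrist's pose just before it. camera_model takes no time and is no camera call; for the wrist camera it gives the pose at the moment of the call.
- job.close_job(): hands the job in; it is judged then, once.
The state is a dict: "time_s": time; "joints": joint angles; "qd": joint speeds; "joint_torque": joint torques, N m; "tcp_pos": TCP position; "eef_rot": TCP orientation; "contact_force": force on the tool from outside, world axes, zero at the start; "moment": the same for the moment, N m; "gripper_width": finger opening in m; "gripper_force": force on a finger pad.
Only numpy, scipy, OpenCV 4.12 (cv2) and the standard library are available. Lean on these libraries where they do the work, as an engineer would, in place of code of your own. Each camera call takes 0.05 s, during which the arm holds its last target. There are 200 camera calls.

## Working session

There is one attempt and no reset: what is moved stays moved. The work goes in short steps, Python scripts to look and compute and a tool call to move; the robot and the scene stay as the last step left them, time stands still between calls to the robot, and variables do not carry over. Pictures are saved under pics/ and viewed, at most 10 in all, crops included, and the job is handed in when it is done.

Besides the shell and the picture viewer there is one more tool, called after "Call:" in YAML: its name, and indented under it one key for each argument. drive_tool: Moves the arm, as the interface text tells. Its arguments: {"type":"object","properties":{"increments":{"type":"array"},"squeeze":{"type":"number"}},"required":["increments"]}

```bash
mkdir -p pics; ls
python3 - <<'E'
from plant import r,capture,camera_model,job
import cv2
for n in("scene","top"):
    im=capture(n); cv2.imwrite(f"pics/{n}0.png",im[:,:,::-1]); m=camera_model(n); print(n,m)
print(r.get_state())
E
```

```text
pics
scene {'camera_matrix': array([[433.64232882,   0.        , 325.9424967 ],
       [  0.        , 433.64232882, 203.47111374],
       [  0.        ,   0.        ,   1.        ]]), 'rvec': array([ 1.8755091 , -0.71678754,  0.45387878]), 'tvec': array([-0.40849461,  0.19964307,  0.78170396])}
top {'camera_matrix': array([[473.91190104,   0.        , 325.34018059],
       [  0.        , 473.91190104, 201.91035076],
       [  0.        ,   0.        ,   1.        ]]), 'rvec': array([ 2.19315368, -2.15045584,  0.08745434]), 'tvec': array([-0.01582663,  0.52795496,  1.3598686 ])}
{'time_s': 0.1, 'joints': array([-4.86380892e+01,  2.05878026e+01,  6.38573198e-01, -1.61965100e-02,
       -7.01358401e+01, -1.65070431e+01]), 'qd': array([ 0.09704439,  0.00690669,  0.19878435,  0.18269729,  0.01458087,
       -0.08140175]), 'joint_torque': array([-1.77980011e-03, -5.84163022e+01,  2.93750113e+01,  7.01537043e+00,
        1.02101124e-02, -2.93315554e-05]), 'tcp_pos': array([ 0.28350935, -0.61211034,  0.23671247]), 'eef_rot': array([ 1.79914110e+02, -9.57411177e-03, -1.55150640e+02]), 'contact_force': array([-0.2445843 , -0.16186481, -0.01272757]), 'moment': array([ 0.04604707, -0.03178829,  0.01855758]), 'gripper_force': 0.0, 'gripper_width': 0.08762805909842739}
```

View pics/scene0.png

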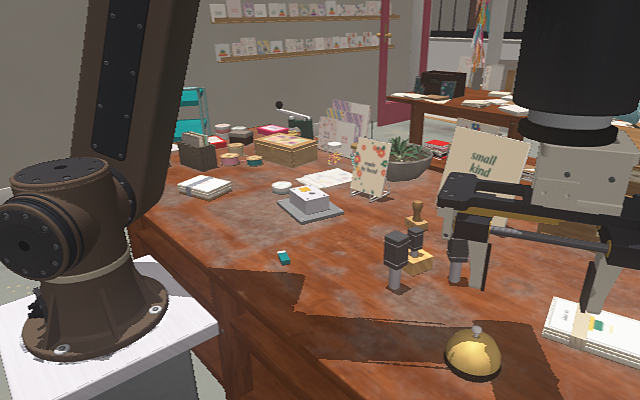

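View pics/top0.png

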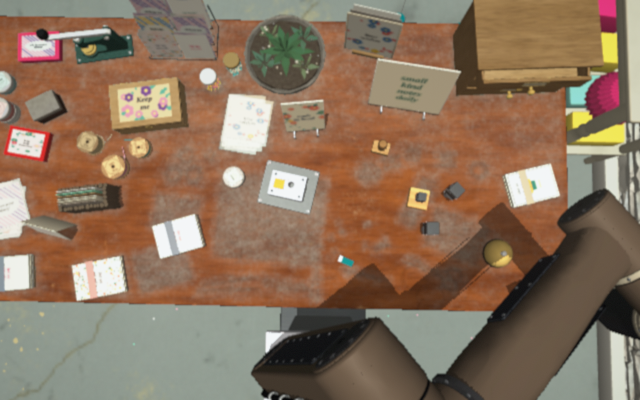

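The top view shows the jig and block at (289,187), the stand with a pin at (418,198), and loose pins at (453,191) and (430,228). The stamp is at (381,146), the ink tin at (233,177) and the eraser at (345,260). The pin candidates in the scene view are (397,250), (415,240) and (460,258). The one in the stand at (415,240) fits the description, and I'll confirm it with a crop.

```bash
cat > h.py <<'E'
import numpy as np,cv2
from plant import r,capture,camera_model,job
def ray(m,px):
    R,_=cv2.Rodrigues(np.array(m["rvec"])); t=np.array(m["tvec"])
    K=m["camera_matrix"]; d=np.linalg.inv(K)@np.array([px[0],px[1],1.])
    return -R.T@t, R.T@d
def onz(m,px,z):
    c,d=ray(m,px); return (c+d*(z-c[2])/d[2]).round(4)
def proj(m,P):
    return cv2.projectPoints(np.array(P,float).reshape(-1,3),np.array(m["rvec"]),np.array(m["tvec"]),m["camera_matrix"],None)[0].reshape(-1,2)
E
python3 - <<'E'
from h import *
s=cv2.imread("pics/scene0.png");t=cv2.imread("pics/top0.png")
a=cv2.resize(s[190:300,370:490],(400,367),interpolation=cv2.INTER_CUBIC)
b=cv2.resize(t[170:250,400:480],(367,367),interpolation=cv2.INTER_CUBIC)
c=t[150:225,215:335]; c=cv2.resize(c,(370,231),interpolation=cv2.INTER_CUBIC)
o=np.zeros((600,770,3),np.uint8);o[:367,:400]=a;o[:367,403:770]=b;o[369:,:370]=c
d=cv2.resize(s[170:230,260:360],(385,231),interpolation=cv2.INTER_CUBIC);o[369:,380:765]=d
cv2.imwrite("pics/crop1.png",o)
T=camera_model("top")
for n,p,z in(("jig",(289,187),.01),("stand",(418,198),.03),("tin",(233,177),.02),("eraser",(345,260),.01),("stamp",(381,146),.07)):print(n,onz(T,p,z))
E
```

```text
jig [0.5715 0.103  0.01  ]
stand [ 0.5442 -0.2742  0.03  ]
tin [0.5968 0.2679 0.02  ]
eraser [ 0.3605 -0.066   0.01  ]
stamp [ 0.6869 -0.1612  0.07  ]
```

View pics/crop1.png

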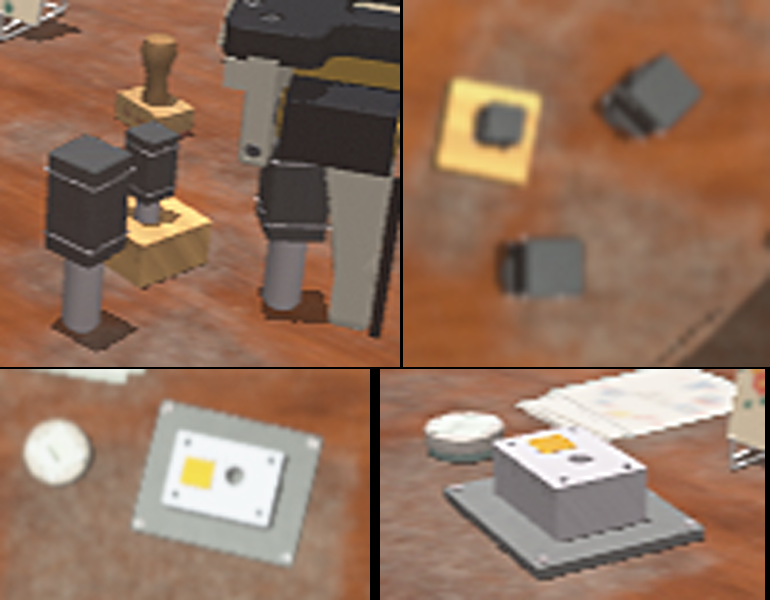

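The crop confirms it: the small pin with the narrower, shorter head stands in the yellow wooden stand, and the two on the table are clearly larger. Next I'll measure the outlines in the top view.

Run:
```python
from h import *
T=camera_model("top"); im=cv2.imread("pics/top0.png"); k=4
def seg(name,box,f,z):
    x0,y0,x1,y1=box; c=cv2.resize(im[y0:y1,x0:x1],None,fx=k,fy=k,interpolation=cv2.INTER_CUBIC)
    h=cv2.cvtColor(c,cv2.COLOR_BGR2HSV).astype(int); m=f(h[...,0],h[...,1],h[...,2]).astype(np.uint8)
    m=cv2.morphologyEx(m,cv2.MORPH_OPEN,np.ones((5,5)))
    cs,_=cv2.findContours(m,cv2.RETR_EXTERNAL,cv2.CHAIN_APPROX_NONE)
    q=max(cs,key=cv2.contourArea); 
    P=np.array([onz(T,((p[0]+.5)/k-.5+x0,(p[1]+.5)/k-.5+y0),z)[:2] for p in q[:,0]],np.float32)
    R=cv2.minAreaRect(P*1000); print(name,np.round(R[0],1),np.round(R[1],1),round(R[2],1),z)
seg("jig",(250,150,330,222),lambda h,s,v:(s<70)&(v>110),.01)
seg("blk",(265,165,312,210),lambda h,s,v:((s<30)&(v>200)|(h>18)&(h<32)&(s>120)&(v>180)),.05)
seg("bore",(284,178,298,190),lambda h,s,v:(v<170),.05)
seg("stand",(400,180,436,215),lambda h,s,v:(h>12)&(h<30)&(s>90)&(v>150)|(v<100)&(s<80),.03)
seg("pin",(410,188,430,206),lambda h,s,v:(v<110)&(s<90),.088)
seg("p2",(435,175,470,205),lambda h,s,v:(v<110)&(s<80),.1)
seg("p3",(415,216,445,240),lambda h,s,v:(v<110)&(s<80),.1)
```

```text
jig [570.5 103.9] [176.2 134.9] 77.6 0.01
blk [573.2 106.9] [102.8  72.7] 78.5 0.05
bore [576.3  97.3] [11.1 14.5] 53.4 0.05
stand [ 544.4 -275.4] [62.6 63.8] 79.3 0.03
pin [ 540.9 -269.4] [24.9 22. ] 81.8 0.088
p2 [ 556.8 -357.5] [38.4 52. ] 42.6 0.1
p3 [ 456.  -293.7] [32.5 47.2] 4.2 0.1
```

Run:
```python
from h import *
S=camera_model("scene");T=camera_model("top")
# crop scale 400/120=3.333 ; foot / head-top centre in scene crop
for n,f,t,tp in(("p3",(82,325),(90,153),(430,228)),("p2",(283,300),(298,172),None),("pin",None,(152,133),(417.8,197)),("head bottom",None,(150,197),None)):
    g=lambda p:(p[0]/3.333+370,p[1]/3.333+190)
    if f: 
        F=onz(S,g(f),0.); print(n,"foot",F,[ (z,proj(S,[F[0],F[1],z]).round(0).tolist()) for z in(.09,.1,.11,.12,.13)],"top at",g(t))
print(proj(S,[[.541,-.2695,z] for z in(.088,.044)]), (152/3.333+370,133/3.333+190))
print([ (z,onz(T,(432,228),z)) for z in (.09,.12)])
print(np.diag(onz(T,(1,1),0)[:0]))
```

```text
p3 foot [ 0.456  -0.3032  0.    ] [(0.09, [[397.0, 247.0]]), (0.1, [[397.0, 242.0]]), (0.11, [[398.0, 238.0]]), (0.12, [[398.0, 233.0]]), (0.13, [[398.0, 228.0]])] top at (397.002700270027, 235.9045904590459)
p2 foot [ 0.5649 -0.3673  0.    ] [(0.09, [[460.0, 240.0]]), (0.1, [[460.0, 236.0]]), (0.11, [[461.0, 231.0]]), (0.12, [[462.0, 226.0]]), (0.13, [[462.0, 221.0]])] top at (459.40894089408937, 241.6051605160516)
[[411.32437854 228.17948016]
 [409.93911365 247.07598277]] (415.6045604560456, 229.9039903990399)
[(0.09, array([ 0.4557, -0.3018,  0.09  ])), (0.12, array([ 0.4545, -0.2953,  0.12  ]))]
[]
```

Call:
drive_tool:
  increments:
    - [[0.2,-0.4,0.205,0,0],[0.2,-0.79,0.41,0,0],[0.2,-0.79,0.41,0,0]]

```text
time_s: 0.48
tcp_pos: [0.3508, -0.5256, 0.2376]
eef_rot: [180.0, 0.0, -154.9]
contact_force: [-0.5, -1.4, 0.5]
gripper_width: 0.063
gripper_force: 0.0
```

Call:
drive_tool:
  increments:
    - [[0.2,-0.4,0.205,0,0],[0.2,-0.79,0.41,0,0],[0.2,-0.79,0.41,0,0]]

```text
time_s: 0.85
tcp_pos: [0.4159, -0.4416, 0.2375]
eef_rot: [180.0, 0.0, -155.0]
contact_force: [-0.5, 0.0, 0.6]
gripper_width: 0.0526
gripper_force: 0.0
```

Call:
drive_tool:
  increments:
    - [[0.2,-0.4,0.205,0,0],[0.2,-0.79,0.41,0,0],[0.2,-0.79,0.41,0,0]]

```text
time_s: 1.23
tcp_pos: [0.481, -0.3576, 0.2373]
eef_rot: [180.0, -0.0, -155.0]
contact_force: [-0.4, -0.2, -0.5]
gripper_width: 0.0525
gripper_force: 0.0
```

Call:
drive_tool:
  increments:
    - [[0.2,-0.4,0.205,0,0.03],[0.2,-0.79,0.41,0,0.06],[0.2,-0.79,0.41,0,0.0915],[0.2,-0.79,0.41,0,0.0915],[0.2,-0.79,0.41,0,0.0915]]

```text
time_s: 1.85
tcp_pos: [0.5444, -0.2756, 0.2374]
eef_rot: [-180.0, -0.0, 172.1]
contact_force: [-0.1, 0.9, 0.1]
gripper_width: 0.0523
gripper_force: 0.0
```

Run:
```python
from h import *
s=r.get_state();print(s["time_s"],s["tcp_pos"],s["eef_rot"],s["gripper_width"])
m=camera_model("wrist");print(m)
im=capture("wrist");cv2.imwrite("pics/w1.png",im[:,:,::-1])
t=capture("top");cv2.imwrite("pics/top1.png",t[:,:,::-1])
```

```text
1.85 [ 0.54441918 -0.27561527  0.23740626] [-1.79996192e+02 -2.19855625e-02  1.72050210e+02] 0.052268643266826176
{'camera_matrix': array([[309.70691629,   0.        , 322.0091681 ],
       [  0.        , 309.70691629, 199.46414097],
       [  0.        ,   0.        ,   1.        ]]), 'rvec': array([-2.21471743, -1.92704202, -0.25059483]), 'tvec': array([ 0.19848059, -0.59074533,  0.24150413])}
```

View pics/w1.png

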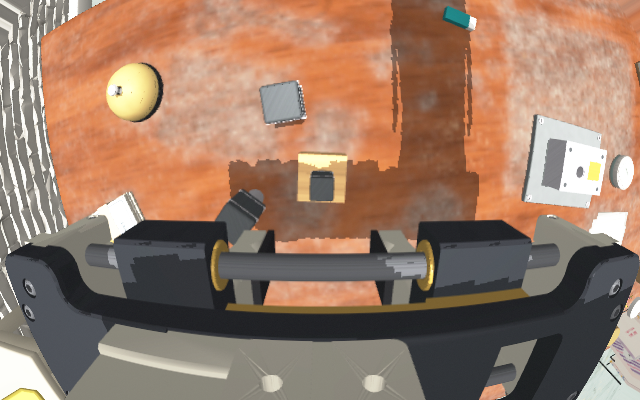

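The wrist view shows the pin head at about (322,186) on the stand (298–347, 153–202), with the jig and block at the right, around (570,165). I'll measure the head's top face more closely.

```bash
cat >> h.py <<'E'
def wonz(m,px,z):
    K=m["camera_matrix"];u=np.array([px[0]-K[0,2],px[1]-K[1,2]]);rr=np.hypot(*u);th=rr/K[0,0]
    d=np.array([*(u/rr*np.sin(th)),np.cos(th)]);R,_=cv2.Rodrigues(np.array(m["rvec"]));c=-R.T@np.array(m["tvec"]);d=R.T@d
    return (c+d*(z-c[2])/d[2]).round(4)
E
python3 - <<'E'
from h import *
m=camera_model("wrist");im=cv2.imread("pics/w1.png")
c=cv2.resize(im[145:210,285:360],None,fx=8,fy=8,interpolation=cv2.INTER_CUBIC)
cv2.imwrite("pics/w1c.png",c)
R,_=cv2.Rodrigues(np.array(m["rvec"]));print("cam",-R.T@m["tvec"])
E
```

```text
cam [ 0.47695743 -0.26669564  0.38483978]
```

View pics/w1c.png

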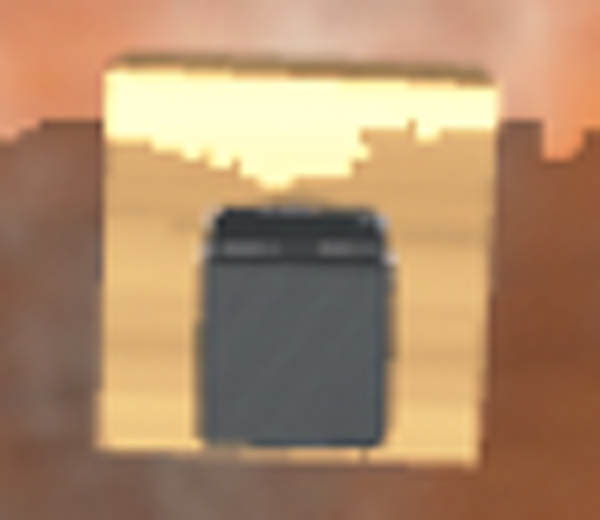

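Run:
```python
from h import *
m=camera_model("wrist")
f=lambda p:((p[0]+.5)/8-.5+285,(p[1]+.5)/8-.5+145)
for n,q,z in(("head",[(206,260),(390,265),(384,445),(200,440)],.088),("stand",[(107,70),(497,82),(482,465),(97,448)],.03)):
    P=np.array([wonz(m,f(p),z) for p in q])[:,:2];d=np.roll(P,-1,0)-P
    print(n,P.mean(0),np.hypot(*d.T),np.degrees(np.arctan2(d[:,1],d[:,0])))
```

```text
head [ 0.544   -0.27675] [0.02252288 0.02270352 0.02291724 0.02277213] [ 80.28674898  -9.37934503 -99.54452557 169.62764086]
stand [ 0.544575 -0.276825] [0.05612709 0.05714543 0.05736907 0.05644767] [  80.15168395   -9.26452399 -100.54603401  169.48634398]
```

Call:
drive_tool:
  increments:
    - [[0.2,0,-0.01,0.4,0.005],[0.2,0,-0.01,0.8,0.005],[0.2,0,-0.01,0.8,0.005]]

```text
time_s: 2.33
tcp_pos: [0.5421, -0.2757, 0.1383]
eef_rot: [180.0, -0.4, 170.1]
contact_force: [-0.3, 0.4, 0.5]
gripper_width: 0.0527
gripper_force: 0.0
```

Call:
drive_tool:
  increments:
    - [[0.2,0,0,0.2,0],[0.2,0,0,0.4,0],[0.2,0,0,0.55,0],[0.2,0,0,0.66,0],[0.2,0,0,0.66,0]]

```text
time_s: 2.95
tcp_pos: [0.5451, -0.276, 0.0628]
eef_rot: [-180.0, -0.0, 170.1]
contact_force: [0.0, -0.4, 0.4]
gripper_width: 0.0525
gripper_force: 0.0
```

Call:
drive_tool:
  increments:
    - [[-0.6,0,0,0,0],[-0.6,0,0,0,0],[-0.6,0,0,0,0],[-0.6,0,0,0,0]]
  squeeze: 40

```text
time_s: 3.45
tcp_pos: [0.5451, -0.2757, 0.0627]
eef_rot: [-180.0, 0.0, 170.1]
contact_force: [-0.4, 0.1, 2.0]
gripper_width: 0.0239
gripper_force: 40.0
```

Call:
drive_tool:
  increments:
    - [[-0.6,0,0,-0.2,0],[-0.6,0,0,-0.5,0],[-0.6,0,0,-0.9,0],[-0.6,0,0,-0.9,0]]

```text
time_s: 3.95
tcp_pos: [0.5471, -0.2764, 0.1746]
eef_rot: [-180.0, 0.4, 170.1]
contact_force: [0.2, -0.1, -1.4]
gripper_width: 0.024
gripper_force: 40.0
```

Call:
drive_tool:
  increments:
    - [[-0.6,-0.1,0.36,0,0],[-0.6,-0.2,0.73,0,0],[-0.6,-0.2,0.73,0,0]]

```text
time_s: 4.32
tcp_pos: [0.5842, -0.191, 0.1693]
eef_rot: [180.0, -0.1, 170.3]
contact_force: [-0.1, -0.5, -1.3]
gripper_width: 0.0234
gripper_force: 40.0
```

Call:
drive_tool:
  increments:
    - [[-0.6,-0.1,0.36,0,0],[-0.6,-0.2,0.73,0,0],[-0.6,-0.2,0.73,0,0]]

```text
time_s: 4.7
tcp_pos: [0.6228, -0.1093, 0.1692]
eef_rot: [-180.0, -0.1, 170.3]
contact_force: [-0.8, -0.4, -1.6]
gripper_width: 0.0238
gripper_force: 40.0
```

Call:
drive_tool:
  increments:
    - [[-0.6,-0.1,0.36,0,0],[-0.6,-0.2,0.73,0,0],[-0.6,-0.2,0.73,0,0],[-0.6,-0.2,0.73,0,0]]

```text
time_s: 5.2
tcp_pos: [0.6602, -0.0298, 0.1695]
eef_rot: [-180.0, -0.1, 170.1]
contact_force: [0.8, -0.0, -1.7]
gripper_width: 0.024
gripper_force: 40.0
```

Run:
```python
from h import *
import pickle
s=r.get_state();print(s["time_s"],s["tcp_pos"],s["eef_rot"],s["gripper_width"])
m=camera_model("wrist");pickle.dump(m,open("w2.pkl","wb"))
im=capture("wrist");cv2.imwrite("pics/w2.png",im[:,:,::-1])
```

```text
5.2 [ 0.66015811 -0.02983743  0.16950669] [-1.79967811e+02 -9.34682823e-02  1.70104136e+02] 0.02400328971421648
```

View pics/w2.png

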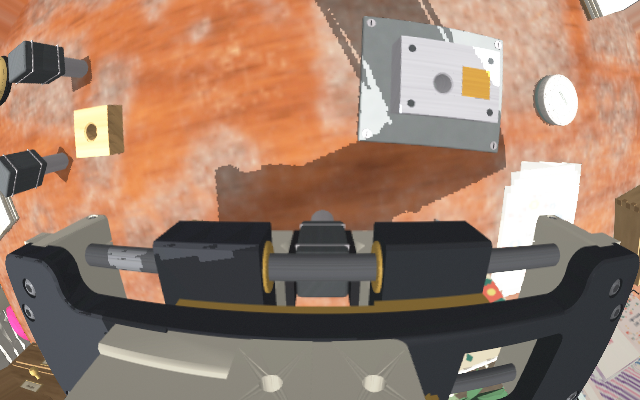

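The jig plate spans about (358–503, 17–152) and the block's top is inside it, with the bore near (443,83). I'll enlarge that region to read the corners.

Run:
```python
from h import *
im=cv2.imread("pics/w2.png")
cv2.imwrite("pics/w2c.png",cv2.resize(im[10:158,352:512],None,fx=4,fy=4,interpolation=cv2.INTER_CUBIC))
```

```text
(no output)
```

View pics/w2c.png

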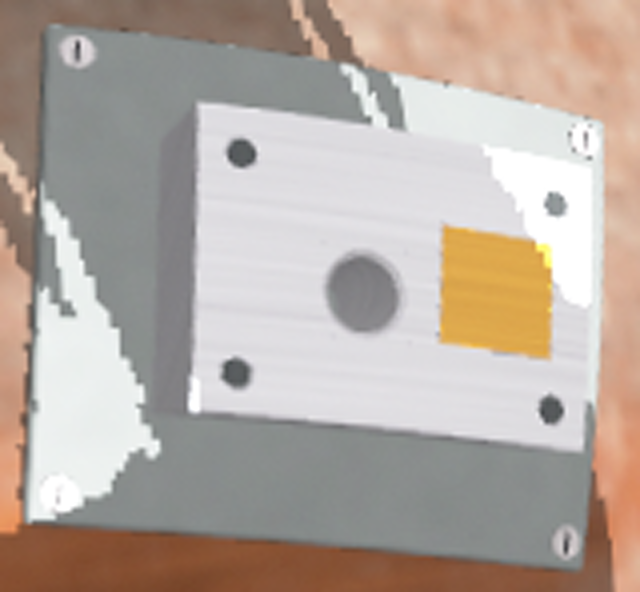

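Run:
```python
from h import *
import pickle
m=pickle.load(open("w2.pkl","rb"))
f=lambda p:((p[0]+.5)/4-.5+352,(p[1]+.5)/4-.5+10)
for n,q,z in(("jig",[(48,25),(603,122),(582,570),(25,522)],.01),("blk",[(197,102),(592,165),(584,450),(190,412)],.05)):
    P=np.array([wonz(m,f(p),z) for p in q])[:,:2];d=np.roll(P,-1,0)-P
    print(n,P.mean(0),np.hypot(*d.T),np.degrees(np.arctan2(d[:,1],d[:,0])),P.tolist())
b=wonz(m,f((363,292)),.05);print("bore",b)
```

```text
jig [0.573275 0.104   ] [0.15830682 0.12812057 0.15891438 0.12815167] [  77.74599009  -12.25717381 -102.2433284   167.47119229] [[0.4939, 0.0404], [0.5275, 0.1951], [0.6527, 0.1679], [0.619, 0.0126]]
blk [0.572125 0.1047  ] [0.10086749 0.07056416 0.10049328 0.07038615] [  79.25821627  -11.69211099 -100.84030545  168.61024621] [[0.5282, 0.0622], [0.547, 0.1613], [0.6161, 0.147], [0.5972, 0.0483]]
bore [0.5748 0.0931 0.05  ]
```

Call:
drive_tool:
  increments:
    - [[-0.6,0,0,0,0.0036],[-0.6,0,0,0,0.0036]]

```text
time_s: 5.5
tcp_pos: [0.6607, -0.03, 0.1705]
eef_rot: [180.0, 0.0, 168.7]
contact_force: [-0.0, 1.2, -1.8]
gripper_width: 0.024
gripper_force: 40.0
```

Call:
drive_tool:
  increments:
    - [[-0.6,0.3,0.3,0,0],[-0.6,0.6,0.6,0,0],[-0.6,0.7,0.6,0,0],[-0.6,0.7,0.6,0,0]]

```text
time_s: 6.0
tcp_pos: [0.5921, 0.0578, 0.171]
eef_rot: [180.0, 0.0, 168.9]
contact_force: [-0.2, -0.6, -1.5]
gripper_width: 0.0241
gripper_force: 40.0
```

Call:
drive_tool:
  increments:
    - [[-0.6,0.3,0.3,0,0],[-0.6,0.6,0.6,0,0],[-0.6,0.69,0.61,0,0],[-0.6,0.69,0.61,0,0],[-0.6,0.69,0.61,0,0]]

```text
time_s: 6.62
tcp_pos: [0.5263, 0.1448, 0.1704]
eef_rot: [-180.0, 0.0, 168.8]
contact_force: [0.4, -0.3, -2.0]
gripper_width: 0.0239
gripper_force: 40.0
```

```bash
cat >> h.py <<'E'
BC=np.array([.5721,.1047]);A=np.radians(-11.2)
def blk(p):
    d=np.array(p[:2])-BC;return np.array([d@[np.cos(A),np.sin(A)],d@[-np.sin(A),np.cos(A)]])*1000
def st():
    s=r.get_state();print(round(s["time_s"],2),s["tcp_pos"].round(4),s["eef_rot"].round(2),"F",s["contact_force"].round(2),"tcp in block mm",blk(s["tcp_pos"]).round(2))
E
python3 -c "from h import *;st()"
```

```text
6.62 [0.5263 0.1448 0.1704] [-1.8000e+02  2.0000e-02  1.6875e+02] F [ 0.39 -0.34 -2.  ] tcp in block mm [-52.68  30.4 ]
```

Call:
drive_tool:
  increments:
    - [[-0.6,0.02,0,0.3,0],[-0.6,0.02,0,0.6,0],[-0.6,0.02,0,0.75,0],[-0.6,0.02,0,0.75,0],[-0.6,0.02,0,0.75,0]]

```text
time_s: 7.25
tcp_pos: [0.5241, 0.1458, 0.081]
eef_rot: [180.0, 0.0, 168.8]
contact_force: [-0.5, 0.1, -1.4]
gripper_width: 0.0237
gripper_force: 40.0
```

Call:
drive_tool:
  increments:
    - [[-0.6,-0.02,0,0,0],[-0.6,-0.04,0,0,0],[-0.6,-0.055,0,0,0],[-0.6,-0.065,0,0,0],[-0.6,-0.065,0,0,0]]

```text
time_s: 7.88
tcp_pos: [0.5308, 0.1446, 0.0804]
eef_rot: [-180.0, -0.0, 168.8]
contact_force: [-0.7, 0.7, -1.4]
gripper_width: 0.024
gripper_force: 40.0
```

```bash
python3 -c "from h import *;st()"
```

```text
7.88 [0.5308 0.1446 0.0804] [-180.     -0.    168.82] F [-0.72  0.65 -1.45] tcp in block mm [-48.27  31.09]
```

Call:
drive_tool:
  increments:
    - [[-0.6,-0.01,0,0,0],[-0.6,-0.02,0,0,0],[-0.6,-0.03,0,0,0],[-0.6,-0.03,0,0,0]]

```text
time_s: 8.38
tcp_pos: [0.5344, 0.1439, 0.0803]
eef_rot: [-180.0, 0.0, 168.8]
contact_force: [-0.8, -0.3, -1.8]
gripper_width: 0.0241
gripper_force: 40.0
```

Call:
drive_tool:
  increments:
    - [[-0.6,-0.004,0,0,0],[-0.6,-0.008,0,0,0],[-0.6,-0.008,0,0,0]]

```text
time_s: 8.75
tcp_pos: [0.5353, 0.1437, 0.0804]
eef_rot: [180.0, 0.0, 168.8]
contact_force: [0.2, 0.5, -1.6]
gripper_width: 0.0238
gripper_force: 40.0
```

```bash
python3 -c "from h import *;st()"
```

```text
8.75 [0.5353 0.1437 0.0804] [180.     0.   168.82] F [ 0.22  0.5  -1.59] tcp in block mm [-43.71  31.11]
```

Half-millimetre steps now, several short calls in a row; each advance is small enough to stay gentle.

Call:
drive_tool:
  increments:
    - [[-0.6,-0.005,0,0,0],[-0.6,-0.005,0,0,0]]

```text
time_s: 9.0
tcp_pos: [0.5359, 0.1436, 0.0804]
eef_rot: [180.0, 0.0, 168.8]
contact_force: [0.4, -0.9, -2.3]
gripper_width: 0.0235
gripper_force: 40.0
```

Call:
drive_tool:
  increments:
    - [[-0.6,-0.004,0,0,0],[-0.6,-0.004,0,0,0]]

```text
time_s: 9.25
tcp_pos: [0.5363, 0.1435, 0.0804]
eef_rot: [-180.0, 0.0, 168.8]
contact_force: [0.1, 0.3, -1.9]
gripper_width: 0.0243
gripper_force: 40.0
```

Call:
drive_tool:
  increments:
    - [[-0.6,-0.004,0,0,0],[-0.6,-0.004,0,0,0]]

```text
time_s: 9.5
tcp_pos: [0.5367, 0.1434, 0.0803]
eef_rot: [-180.0, -0.0, 168.8]
contact_force: [-0.6, -0.1, -1.4]
gripper_width: 0.0236
gripper_force: 40.0
```

Call:
drive_tool:
  increments:
    - [[-0.6,-0.003,0,0,0],[-0.6,-0.003,0,0,0]]

```text
time_s: 9.75
tcp_pos: [0.5368, 0.1433, 0.0803]
eef_rot: [-180.0, -0.0, 168.8]
contact_force: [-1.5, 0.1, -0.6]
gripper_width: 0.024
gripper_force: 40.0
```

Call:
drive_tool:
  increments:
    - [[-0.6,-0.003,0,0,0],[-0.6,-0.003,0,0,0]]

```text
time_s: 10.0
tcp_pos: [0.5369, 0.1432, 0.0802]
eef_rot: [-180.0, -0.0, 168.8]
contact_force: [-4.9, 2.2, 0.5]
gripper_width: 0.0242
gripper_force: 40.0
```

Call:
drive_tool:
  increments:
    - [[-0.6,-0.002,0,0,0],[-0.6,-0.002,0,0,0]]

```text
time_s: 10.25
tcp_pos: [0.537, 0.1432, 0.0802]
eef_rot: [-180.0, -0.1, 168.8]
contact_force: [-5.8, 2.7, 1.1]
gripper_width: 0.024
gripper_force: 40.0
```

```bash
python3 -c "from h import *;st()"
```

```text
10.25 [0.537  0.1432 0.0802] [-1.7998e+02 -6.0000e-02  1.6881e+02] F [-5.76  2.71  1.07] tcp in block mm [-41.9   30.96]
```

Call:
drive_tool:
  increments:
    - [[-0.6,0,0,0,0],[-0.6,0,0,0,0],[-0.6,0,0,0,0],[-0.6,0,0,0,0]]

```text
time_s: 10.75
tcp_pos: [0.537, 0.1432, 0.0802]
eef_rot: [-180.0, -0.1, 168.8]
contact_force: [-5.8, 3.4, 1.0]
gripper_width: 0.0239
gripper_force: 40.0
```

Call:
drive_tool:
  increments:
    - [[-0.6,0.04,0,0,0],[-0.6,0.06,-0.15,0,0],[-0.6,0.06,-0.35,0,0],[-0.6,0.06,-0.5,0,0],[-0.6,0.06,-0.5,0,0]]

```text
time_s: 11.38
tcp_pos: [0.5186, 0.0838, 0.0805]
eef_rot: [-180.0, -0.0, 168.7]
contact_force: [0.4, 0.0, -1.2]
gripper_width: 0.0237
gripper_force: 40.0
```

```bash
python3 -c "from h import *;st()"
```

```text
11.38 [0.5186 0.0838 0.0805] [-179.99   -0.    168.69] F [ 0.37  0.02 -1.15] tcp in block mm [-48.44 -30.94]
```

Call:
drive_tool:
  increments:
    - [[-0.6,-0.012,0,0,0],[-0.6,-0.024,0,0,0],[-0.6,-0.034,0,0,0],[-0.6,-0.034,0,0,0]]

```text
time_s: 11.88
tcp_pos: [0.5231, 0.0852, 0.0802]
eef_rot: [-180.0, -0.0, 168.8]
contact_force: [0.7, -0.1, -1.4]
gripper_width: 0.024
gripper_force: 40.0
```

Call:
drive_tool:
  increments:
    - [[-0.6,-0.004,0,0,0],[-0.6,-0.008,0,0,0],[-0.6,-0.008,0,0,0]]

```text
time_s: 12.25
tcp_pos: [0.524, 0.0848, 0.0804]
eef_rot: [180.0, 0.0, 168.8]
contact_force: [-1.2, -0.3, -1.6]
gripper_width: 0.0239
gripper_force: 40.0
```

Call:
drive_tool:
  increments:
    - [[-0.6,-0.004,0,0,0],[-0.6,-0.004,0,0,0]]

```text
time_s: 12.5
tcp_pos: [0.5244, 0.0847, 0.0804]
eef_rot: [180.0, 0.0, 168.8]
contact_force: [0.5, 0.5, -1.9]
gripper_width: 0.0239
gripper_force: 40.0
```

Call:
drive_tool:
  increments:
    - [[-0.6,-0.004,0,0,0],[-0.6,-0.004,0,0,0]]

```text
time_s: 12.75
tcp_pos: [0.5248, 0.0845, 0.0803]
eef_rot: [-180.0, -0.0, 168.8]
contact_force: [-0.1, 0.3, -1.5]
gripper_width: 0.0241
gripper_force: 40.0
```

Call:
drive_tool:
  increments:
    - [[-0.6,-0.004,0,0,0],[-0.6,-0.004,0,0,0]]

```text
time_s: 13.0
tcp_pos: [0.5249, 0.0844, 0.0803]
eef_rot: [-180.0, -0.0, 168.8]
contact_force: [-1.6, 2.1, -1.0]
gripper_width: 0.0239
gripper_force: 40.0
```

Call:
drive_tool:
  increments:
    - [[-0.6,-0.003,0,0,0],[-0.6,-0.003,0,0,0]]

```text
time_s: 13.25
tcp_pos: [0.5251, 0.0844, 0.0802]
eef_rot: [-180.0, -0.1, 168.8]
contact_force: [-4.7, 1.2, 1.6]
gripper_width: 0.0237
gripper_force: 40.0
```

Call:
drive_tool:
  increments:
    - [[-0.6,0,0,0,0],[-0.6,0,0,0,0],[-0.6,0,0,0,0],[-0.6,0,0,0,0]]

```text
time_s: 13.75
tcp_pos: [0.5251, 0.0844, 0.0802]
eef_rot: [-180.0, -0.1, 168.8]
contact_force: [-4.4, 1.6, 1.1]
gripper_width: 0.0237
gripper_force: 40.0
```

Call:
drive_tool:
  increments:
    - [[-0.6,0.05,0,0,0],[-0.6,0.07,0.2,0,0],[-0.6,0.07,0.5,0,0],[-0.6,0.07,0.86,0,0],[-0.6,0.07,0.86,0,0]]

```text
time_s: 14.38
tcp_pos: [0.5388, 0.1901, 0.0806]
eef_rot: [179.9, 0.1, 169.0]
contact_force: [-1.1, -0.4, -2.7]
gripper_width: 0.0239
gripper_force: 40.0
```

Call:
drive_tool:
  increments:
    - [[-0.6,0,0,0,0],[-0.6,-0.2,0,0,0],[-0.6,-0.4,0,0,0],[-0.6,-0.42,0,0,0],[-0.6,-0.42,0,0,0]]

```text
time_s: 15.0
tcp_pos: [0.5865, 0.1766, 0.0801]
eef_rot: [-180.0, -0.0, 168.7]
contact_force: [-1.0, -0.2, -1.8]
gripper_width: 0.0236
gripper_force: 40.0
```

```bash
python3 -c "from h import *;st()"
```

```text
15.0 [0.5865 0.1766 0.0801] [-1.7998e+02 -3.0000e-02  1.6874e+02] F [-0.96 -0.18 -1.79] tcp in block mm [ 0.12 73.29]
```

Call:
drive_tool:
  increments:
    - [[-0.6,0,-0.03,0,0],[-0.6,0,-0.06,0,0],[-0.6,0,-0.09,0,0],[-0.6,0,-0.1,0,0],[-0.6,0,-0.1,0,0]]

```text
time_s: 15.62
tcp_pos: [0.5846, 0.1657, 0.0804]
eef_rot: [180.0, 0.0, 168.8]
contact_force: [0.2, 1.0, -1.5]
gripper_width: 0.0233
gripper_force: 40.0
```

Call:
drive_tool:
  increments:
    - [[-0.6,0,-0.005,0,0],[-0.6,0,-0.01,0,0],[-0.6,0,-0.01,0,0]]

```text
time_s: 16.0
tcp_pos: [0.5843, 0.1646, 0.0803]
eef_rot: [-180.0, -0.0, 168.8]
contact_force: [0.3, -0.3, -1.3]
gripper_width: 0.0237
gripper_force: 40.0
```

Call:
drive_tool:
  increments:
    - [[-0.6,0,-0.004,0,0],[-0.6,0,-0.004,0,0]]

```text
time_s: 16.25
tcp_pos: [0.5842, 0.1641, 0.0803]
eef_rot: [-180.0, -0.0, 168.8]
contact_force: [0.7, -0.5, -1.5]
gripper_width: 0.0241
gripper_force: 40.0
```

```bash
python3 -c "from h import *;st()"
```

```text
16.25 [0.5842 0.1641 0.0803] [-180.     -0.    168.82] F [ 0.71 -0.49 -1.51] tcp in block mm [ 0.38 60.6 ]
```

Call:
drive_tool:
  increments:
    - [[-0.6,0,-0.006,0,0],[-0.6,0,-0.01,0,0],[-0.6,0,-0.01,0,0]]

```text
time_s: 16.62
tcp_pos: [0.584, 0.1629, 0.0804]
eef_rot: [-180.0, -0.0, 168.8]
contact_force: [0.1, 0.7, -2.5]
gripper_width: 0.0235
gripper_force: 40.0
```

Call:
drive_tool:
  increments:
    - [[-0.6,0,-0.004,0,0],[-0.6,0,-0.004,0,0]]

```text
time_s: 16.88
tcp_pos: [0.5839, 0.1624, 0.0804]
eef_rot: [180.0, -0.0, 168.8]
contact_force: [0.2, 0.1, -1.0]
gripper_width: 0.0236
gripper_force: 40.0
```

Call:
drive_tool:
  increments:
    - [[-0.6,0,-0.004,0,0],[-0.6,0,-0.004,0,0]]

```text
time_s: 17.12
tcp_pos: [0.5839, 0.1621, 0.0804]
eef_rot: [180.0, 0.0, 168.8]
contact_force: [0.1, 0.3, -1.3]
gripper_width: 0.024
gripper_force: 40.0
```

Call:
drive_tool:
  increments:
    - [[-0.6,0,-0.003,0,0],[-0.6,0,-0.003,0,0]]

```text
time_s: 17.38
tcp_pos: [0.5839, 0.1619, 0.0804]
eef_rot: [180.0, 0.0, 168.8]
contact_force: [0.6, 1.2, -1.9]
gripper_width: 0.0242
gripper_force: 40.0
```

Call:
drive_tool:
  increments:
    - [[-0.6,0,-0.003,0,0],[-0.6,0,-0.003,0,0]]

```text
time_s: 17.62
tcp_pos: [0.5839, 0.1619, 0.0804]
eef_rot: [179.9, 0.0, 168.8]
contact_force: [-0.1, 5.1, -3.2]
gripper_width: 0.024
gripper_force: 40.0
```

Call:
drive_tool:
  increments:
    - [[-0.6,0,-0.003,0,0],[-0.6,0,-0.003,0,0]]

```text
time_s: 17.88
tcp_pos: [0.5839, 0.1618, 0.0805]
eef_rot: [179.9, 0.0, 168.8]
contact_force: [-0.7, 6.4, -3.0]
gripper_width: 0.0236
gripper_force: 40.0
```

Call:
drive_tool:
  increments:
    - [[-0.6,0,0,0,0],[-0.6,0,0,0,0],[-0.6,0,0,0,0],[-0.6,0,0,0,0]]

```text
time_s: 18.38
tcp_pos: [0.5839, 0.1617, 0.0804]
eef_rot: [179.9, 0.0, 168.8]
contact_force: [-0.4, 5.4, -2.5]
gripper_width: 0.024
gripper_force: 40.0
```

Call:
drive_tool:
  increments:
    - [[-0.6,0,0.04,0,0],[-0.6,0,0.06,0,0],[-0.6,0,0.06,-0.2,0],[-0.6,0,0.06,-0.42,0],[-0.6,0,0.06,-0.42,0]]

```text
time_s: 19.0
tcp_pos: [0.5862, 0.1683, 0.133]
eef_rot: [179.9, 0.2, 168.8]
contact_force: [0.0, 0.2, -2.1]
gripper_width: 0.024
gripper_force: 40.0
```

Call:
drive_tool:
  increments:
    - [[-0.6,-0.02,-0.2,0,0],[-0.6,-0.04,-0.4,0,0],[-0.6,-0.044,-0.62,0,0],[-0.6,-0.044,-0.62,0,0],[-0.6,-0.044,-0.62,0,0]]

```text
time_s: 19.62
tcp_pos: [0.5758, 0.0931, 0.1308]
eef_rot: [180.0, 0.0, 168.8]
contact_force: [0.7, -0.4, -1.2]
gripper_width: 0.0233
gripper_force: 40.0
```

```bash
python3 -c "from h import *;st()"
```

```text
19.62 [0.5758 0.0931 0.1308] [180.     0.   168.75] F [ 0.72 -0.37 -1.23] tcp in block mm [  5.86 -10.7 ]
```

Call:
drive_tool:
  increments:
    - [[-0.6,0,0.009,0,0],[-0.6,0,0.009,0.1,0],[-0.6,0,0.009,0.18,0],[-0.6,0,0.009,0.18,0],[-0.6,0,0.009,0.18,0]]

```text
time_s: 20.25
tcp_pos: [0.576, 0.0951, 0.109]
eef_rot: [-180.0, -0.0, 168.8]
contact_force: [-0.7, -0.1, -1.0]
gripper_width: 0.0238
gripper_force: 40.0
```

```bash
python3 -c "from h import *;st()"
```

```text
20.25 [0.576  0.0951 0.109 ] [-1.7998e+02 -1.0000e-02  1.6883e+02] F [-0.72 -0.07 -1.  ] tcp in block mm [ 5.73 -8.65]
```

Call:
drive_tool:
  increments:
    - [[-0.6,0,-0.008,0,0],[-0.6,0,-0.008,0,0],[-0.6,0,-0.008,0,0],[-0.6,0,-0.008,0,0]]

```text
time_s: 20.75
tcp_pos: [0.5758, 0.0941, 0.1093]
eef_rot: [180.0, 0.0, 168.8]
contact_force: [0.2, -0.1, -1.1]
gripper_width: 0.024
gripper_force: 40.0
```

```bash
python3 -c "from h import *;st()"
```

```text
20.75 [0.5758 0.0941 0.1093] [1.7999e+02 1.0000e-02 1.6881e+02] F [ 0.24 -0.08 -1.14] tcp in block mm [ 5.73 -9.67]
```

Call:
drive_tool:
  increments:
    - [[-0.6,0,0,0.02,0],[-0.6,0,0,0.035,0],[-0.6,0,0,0.045,0],[-0.6,0,0,0.045,0]]

```text
time_s: 21.25
tcp_pos: [0.5757, 0.0941, 0.1036]
eef_rot: [-180.0, -0.0, 168.8]
contact_force: [-0.3, 0.6, -1.4]
gripper_width: 0.0237
gripper_force: 40.0
```

Call:
drive_tool:
  increments:
    - [[-0.6,0,0,0.005,0],[-0.6,0,0,0.01,0],[-0.6,0,0,0.01,0]]

```text
time_s: 21.62
tcp_pos: [0.5758, 0.0941, 0.1025]
eef_rot: [-180.0, -0.0, 168.8]
contact_force: [0.0, -0.8, -2.1]
gripper_width: 0.0236
gripper_force: 40.0
```

Call:
drive_tool:
  increments:
    - [[-0.6,0,0,0.005,0],[-0.6,0,0,0.01,0],[-0.6,0,0,0.01,0]]

```text
time_s: 22.0
tcp_pos: [0.5758, 0.0941, 0.1013]
eef_rot: [-180.0, -0.0, 168.8]
contact_force: [0.2, 0.7, -1.6]
gripper_width: 0.0237
gripper_force: 40.0
```

Call:
drive_tool:
  increments:
    - [[-0.6,0,0,0.008,0],[-0.6,0,0,0.016,0],[-0.6,0,0,0.016,0]]

```text
time_s: 22.38
tcp_pos: [0.5757, 0.094, 0.0993]
eef_rot: [-180.0, -0.0, 168.8]
contact_force: [0.4, 0.3, -2.0]
gripper_width: 0.0233
gripper_force: 40.0
```

Call:
drive_tool:
  increments:
    - [[-0.6,0,0,0.01,0],[-0.6,0,0,0.02,0],[-0.6,0,0,0.03,0],[-0.6,0,0,0.03,0]]

```text
time_s: 22.88
tcp_pos: [0.5757, 0.094, 0.0957]
eef_rot: [-180.0, -0.0, 168.8]
contact_force: [-0.2, -0.2, -1.3]
gripper_width: 0.0239
gripper_force: 40.0
```

Call:
drive_tool:
  increments:
    - [[-0.6,0,0,0.02,0],[-0.6,0,0,0.04,0],[-0.6,0,0,0.06,0],[-0.6,0,0,0.08,0],[-0.6,0,0,0.08,0]]

```text
time_s: 23.5
tcp_pos: [0.5757, 0.094, 0.086]
eef_rot: [-180.0, -0.0, 168.8]
contact_force: [0.3, 0.3, -2.5]
gripper_width: 0.0236
gripper_force: 40.0
```

Call:
drive_tool:
  increments:
    - [[-0.6,0,0,0.02,0],[-0.6,0,0,0.04,0],[-0.6,0,0,0.06,0],[-0.6,0,0,0.08,0],[-0.6,0,0,0.08,0]]

```text
time_s: 24.12
tcp_pos: [0.5757, 0.094, 0.0764]
eef_rot: [-180.0, -0.0, 168.8]
contact_force: [-0.0, -0.5, -0.1]
gripper_width: 0.0239
gripper_force: 40.0
```

Call:
drive_tool:
  increments:
    - [[-0.6,0,0,0.01,0],[-0.6,0,0,0.02,0],[-0.6,0,0,0.02,0]]

```text
time_s: 24.5
tcp_pos: [0.5757, 0.094, 0.0742]
eef_rot: [-180.0, -0.0, 168.8]
contact_force: [-0.2, 0.2, -1.0]
gripper_width: 0.0237
gripper_force: 40.0
```

Call:
drive_tool:
  increments:
    - [[-0.6,0,0,0.01,0],[-0.6,0,0,0.02,0],[-0.6,0,0,0.03,0],[-0.6,0,0,0.03,0]]

```text
time_s: 25.0
tcp_pos: [0.5757, 0.094, 0.0705]
eef_rot: [-180.0, -0.0, 168.8]
contact_force: [-0.5, -0.7, -1.4]
gripper_width: 0.0235
gripper_force: 40.0
```

Call:
drive_tool:
  increments:
    - [[-0.6,0,0,0.005,0],[-0.6,0,0,0.005,0]]

```text
time_s: 25.25
tcp_pos: [0.5758, 0.0941, 0.07]
eef_rot: [-180.0, -0.0, 168.8]
contact_force: [-0.4, 0.2, -1.2]
gripper_width: 0.0235
gripper_force: 40.0
```

Call:
drive_tool:
  increments:
    - [[-0.6,0,0,0.004,0],[-0.6,0,0,0.004,0]]

```text
time_s: 25.5
tcp_pos: [0.5758, 0.0941, 0.0695]
eef_rot: [180.0, -0.0, 168.8]
contact_force: [0.1, -0.3, -1.3]
gripper_width: 0.0237
gripper_force: 40.0
```

Call:
drive_tool:
  increments:
    - [[-0.6,0,0,0.004,0],[-0.6,0,0,0.004,0]]

```text
time_s: 25.75
tcp_pos: [0.5758, 0.0941, 0.069]
eef_rot: [-180.0, -0.0, 168.8]
contact_force: [-0.6, -0.0, -2.1]
gripper_width: 0.0237
gripper_force: 40.0
```

Call:
drive_tool:
  increments:
    - [[-0.6,0,0,0.003,0],[-0.6,0,0,0.003,0]]

```text
time_s: 26.0
tcp_pos: [0.5759, 0.0941, 0.0688]
eef_rot: [180.0, 0.0, 168.8]
contact_force: [-0.5, -0.7, -0.9]
gripper_width: 0.0235
gripper_force: 40.0
```

Call:
drive_tool:
  increments:
    - [[-0.6,0,0,0.003,0],[-0.6,0,0,0.003,0]]

```text
time_s: 26.25
tcp_pos: [0.5758, 0.094, 0.0687]
eef_rot: [180.0, 0.0, 168.8]
contact_force: [-2.8, -0.7, 3.9]
gripper_width: 0.0236
gripper_force: 40.0
```

Call:
drive_tool:
  increments:
    - [[-0.6,0,0,0.002,0],[-0.6,0,0,0.002,0]]

```text
time_s: 26.5
tcp_pos: [0.5759, 0.0941, 0.0687]
eef_rot: [180.0, 0.0, 168.8]
contact_force: [-2.8, 0.5, 7.9]
gripper_width: 0.024
gripper_force: 40.0
```

Call:
drive_tool:
  increments:
    - [[-0.6,0,0,-0.003,0],[0.1,0,0,-0.003,0],[0.1,0,0,-0.003,0],[0.1,0,0,-0.003,0]]

```text
time_s: 27.0
tcp_pos: [0.5758, 0.0941, 0.0683]
eef_rot: [-180.0, -0.0, 168.8]
contact_force: [-0.9, 0.3, -0.3]
gripper_width: 0.0461
gripper_force: 0.0
```

Call:
drive_tool:
  increments:
    - [[0.1,0,0,-0.1,0],[0.1,0,0,-0.4,0],[0.1,0,0,-0.8,0],[0.1,0,0,-1,0],[0.1,0,0,-1,0]]

```text
time_s: 27.62
tcp_pos: [0.5771, 0.0946, 0.1919]
eef_rot: [179.8, 0.3, 168.8]
contact_force: [0.4, -0.1, -0.4]
gripper_width: 0.0484
gripper_force: 0.0
```

Call:
drive_tool:
  increments:
    - [[0.1,-0.4,-0.2,0,0],[0.1,-0.8,-0.4,0,0],[0.1,-0.8,-0.4,0,0]]

```text
time_s: 28.0
tcp_pos: [0.6621, 0.0261, 0.1868]
eef_rot: [-179.9, -0.1, 168.7]
contact_force: [-1.4, 0.3, -1.4]
gripper_width: 0.0486
gripper_force: 0.0
```

Run:
```python
from h import *
st()
w=capture("wrist")[:,:,::-1];s=capture("scene")[:,:,::-1]
o=np.zeros((600,800,3),np.uint8);o[:300,:480]=cv2.resize(w,(480,300))
o[300:600,:500]=cv2.resize(s[150:240,250:400],(500,300),interpolation=cv2.INTER_CUBIC)
cv2.imwrite("pics/end.png",o)
```

```text
28.0 [0.6621 0.0261 0.1868] [-1.7993e+02 -9.0000e-02  1.6865e+02] F [-1.44  0.35 -1.38] tcp in block mm [103.58 -59.62]
```

View pics/end.png

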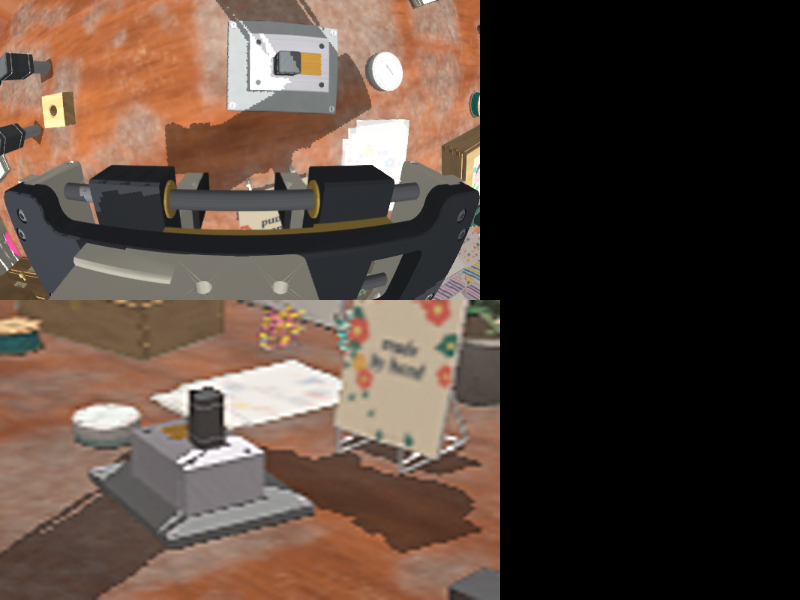

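The pin stands upright in the bore with its head flat on the block. The gripper is clear, and the ink tin beside the jig shows no sign of having moved. I'm handing the job in.

```bash
python3 -c "from plant import job;print(job.close_job())"
```

```text
the job is handed in; nothing more can be done
None
```

The job is handed in at about 28 s: the block was touched at the front left, front right and left side at about 5–6 N each, and the pin now stands fully home in the bore with the gripper clear; the hand-in reported no verdict.

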